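# Hold a bench balance in calibration with its check weight and key

### The job

The balance for weighing oxygen humidifier bottles needs calibrating: first set the big blue-capped check weight down gently, centred and upright, on its sprung pan, and let go of it. Then take the blue-headed key from the block, work it past the sticky pins until it is fully home in the balance's lock, turn it clockwise about a quarter turn to its stop, and finish while still holding it turned there (the lock springs back). Leave the red key, the other weights and the bottles where they are.

Things in the scene. Friction and masses are not known exactly. Their poses are not given: they have to be found in the camera images.
- weight500_mid (a point): The 500 g check weight, largest of three: steel cylinder 38 mm across, 50 mm high, narrow neck, then a blue cap 24 mm across, 12 mm high; 72 mm in all. Point on its axis half-way up, z up. Starts upright on an 8 mm high stand, in a row of three weights 85 mm apart along this x axis, order varies; y is the free way to grip. Take it by the cylinder or the cap.
- weight200_mid (a point): Leave alone: 200 g brass weight, 30 mm across, 56 mm high, point half-way up.
- weight100_mid (a point): Leave alone: 100 g steel weight with a yellow cap, 26 mm across, 46 mm high, point half-way up.
- pan_top (a point): Centre of the upper face of the balance's round steel pan, 110 mm across, with a thin blue ring 44 mm across drawn round the centre; about 77 mm above the table when empty. z up. It stands on a low grey and white balance (200 x 310 mm, deck 46 mm high).
- pan (a joint): How far the pan is pressed down, m: 0 empty, hard stop 0.018. Spring about 800 N/m: the 500 g weight takes it down about 6 mm. Pressed beyond 0.014 the balance is slammed or overloaded.
- lock_mouth (a point): Centre of the top face of the square brass lock (34 mm wide, 34 high) on the balance's deck, 160 mm from the pan's centre, about 80 mm above the table. z up on its axis; x along the keyway, turns with the lock. Keyway 15.6 x 5.6 mm, 30 deep, funnel mouth 23.6 x 13.6 mm over the top 4 mm. Two sprung pins in the long walls, 10 to 23 mm down, need 5 to 20 N; 1 mm wiggles across the blade help.
- lock (a joint): Angle of the lock, rad: 0 at rest, grows clockwise seen from above, stop at 1.5. A spring drives it back (0.02 N m at rest, 0.08 N m at the stop), so it returns when let go. The key has about 0.15 rad of play before the lock follows.
- bluekey_mid (a point): Blue-headed key, upright, 40-65 g; point half-way up, 34 mm above the tip. z up, x along its width. From the tip: steel blade 14 (x) by 4 mm (y), 26 mm long, wedge end; collar 30 x 22 mm, 5 thick; blue head 30 (x) by 10 mm (y), 31 to 68 mm above the tip, gripped across y. Same after half a turn about z. Fully home, the blade is 26 mm deep and the collar rests on the lock.
- bluekey_tip (a point): The middle of the blue key's tip, axes as for its mid point.
- redkey_mid (a point): Leave alone: the same key with a red head. Both keys stand blade down, 70 mm apart along their x, in a wooden block 140 x 52 mm, 36 mm high: blades 26 mm deep in slots with 1.5 mm play, collars on the block's top. Which key stands where varies.
- bottle_grey_mid (a point): Leave alone: clear humidifier bottle with a grey-brown lid, 80 mm across, 190 mm high, point 90 mm up.
- bottle_black_mid (a point): Leave alone: the same with a black lid.

How it is judged:
On the way, in this order (a step that is already met when the one before it is completed fails the run):
1. the blue-capped weight stands centred and upright on the pan, at rest and released (horizontal distance between weight500_mid and pan_top below 0.012 m and z of weight500_mid in the frame of pan_top between 0.03 and 0.042 m and angle between weight500_mid's own z axis and vertical below 0.15 rad and value of joint pan between 0.003 and 0.0075 m and contact force between weight500 and the arm below 0.1 N and contact force between weight500 and the fingers below 0.1 N and linear speed of weight500 below 0.02 m/s), for 0.3 s.
2. the blue key is fully home in the lock, before it is turned (z of bluekey_tip in the frame of lock_mouth below -0.0225 m and horizontal distance between bluekey_tip and lock_mouth below 0.004 m and angle between the x axis of bluekey_tip and the x axis of lock_mouth, either way round below 0.3 rad and angle between bluekey_tip's own z axis and vertical below 0.15 rad and value of joint lock below 0.4 rad), for 0.1 s.
At the end, for the whole second after the job is handed in: The 500 g weight stands free and upright on the pan within 12 mm of its centre, the pan sunk 3 to 7.5 mm; the blue key is at least 22.5 mm deep in the lock, and the gripper still holds it with the lock turned by more than 1.3 rad (horizontal distance between weight500_mid and pan_top below 0.012 m and z of weight500_mid in the frame of pan_top between 0.03 and 0.042 m and angle between each of weight500_mid, bluekey_tip's own z axis and vertical below 0.15 rad and value of joint pan between 0.003 and 0.0075 m and contact force between weight500 and the arm below 0.1 N and contact force between weight500 and the fingers below 0.1 N and z of bluekey_tip in the frame of lock_mouth below -0.0225 m and horizontal distance between bluekey_tip and lock_mouth below 0.004 m and angle between the x axis of bluekey_tip and the x axis of lock_mouth, either way round below 0.3 rad and value of joint lock above 1.3 rad and contact force between bluekey and the fingers above 1 N); the arm keeps its last pose, push and grip.
It fails at once if the red key, another weight or a bottle is disturbed (moved over 30 mm) (distance of any of redkey_mid, weight200_mid, weight100_mid, bottle_grey_mid, bottle_black_mid from where it was at the start of the episode above 0.03 m).
It fails at once if the pan is slammed or overloaded (pressed beyond 14 mm) (value of joint pan above 0.014 m).
It also fails if it takes over 72 s, if anything falls off the work surface, if the arm or the gripper's body presses on something with over 40 N, if the wrist force passes 120 N, or if a joint passes its speed limit or range.

### The arm

A 7-joint arm with a two-finger parallel gripper is mounted at the origin on the work surface. World frame = base frame: x ahead of the robot, y to its left, z up, the work surface at z = 0. Lengths are in m, angles in rad, forces in N, time in s.
With the tool pointing down it reaches from about 0.4 to 0.9 m from the base axis. Payload 5.6 kg.
Tool frame: the origin (TCP) lies on the centre line of the jaws, within the pads' length; the fingertips stand tip_extent ahead of it and the grasp point (between the pads) lies 8 mm behind it (tip_extent is the distance from the TCP to the fingertips, in m); z points along the fingers, y is the line along which they close (so a half turn about z gives the same grasp; the last joint's range is limited). The gripper opens to 92 mm and grips with 3 to 60 N. Pads are 20 mm wide; open, the fingers measure 128 mm over their backs; the gripper's body (75 mm by 189 mm) begins 69 mm behind the grasp point.
Start: joints at [1.194, 0.468, -0.012, 1.603, 0.006, 1.071, -0.056], TCP at [0.213, -0.614, 0.226] pointing down, gripper open.
Joint ranges: [-2.53, 2.53], [-0.31, 2.02], [-1.57, 1.55], [0.28, 2.44], [-1.29, 4.43], [0.15, 1.84], [-2.92, 2.92]. Speed limits (rad/s): [2.57, 2.57, 3.14, 3.14, 3.14, 3.14, 3.14].

### API

Orientations are given as a unit quaternion [x, y, z, w].
In Python, from plant import * gives the robot as it stands.
- The arm moves only by the tool play_rows, never from a script. Its arguments are lists of equal length, an entry for each row: "grip": the closure, from -1 (fully open) to 1 (shut), so that 0 is half open; "linear": the shift along the tool's x, y, z in mm, a list of three; "dr": the turn, a rotation vector about the tool's x, y, z in rad, a list of three. A call has 1 to 8 rows; each row is the pose to reach, as a shift and turn from the pose commanded when the call began, along the tool's axes at that moment; what a row does not reach only later rows make up. A row lasts 1/12 s, in which the tool goes at most 41.7 mm and 7.16 degrees, less where a joint would pass 70% of its speed; a pose out of reach is approached as far as the arm can. A call with a gripper value outside its range is refused whole. The fingers move at their own pace and stop on an object; the grip force is fixed at half the most. Time passes only in rows, so rows that repeat a pose let the fingers close. It gives the time, the measured TCP pose, the force, the opening and the grip force at its end, in the units of the state.
- sense(): the state, without advancing time (a new reading comes with each control period).
- get_image(name): name is "scene" or "top"; returns a dict with "color" (400x640x3 uint8, blue, green, red), "fx", "fy", "cx", "cy" (pixels), "cam_to_world" (4x4, takes a point from camera to world coordinates). Camera axes: x right, y up, looking along -z (the intrinsics and any distortion apply to the point x, -y, -z); pixel columns grow to the right and rows downward; lengths in m; the calibration is good to about 2 mm. A picture is of the moment at which its call begins. There is no depth.
- finish_job(): hands the job in; it is judged then, once.
The state is a dict: "time": time; "joints": joint angles; "dq": joint speeds; "joint_torque": joint torques, N m; "eef_pos": TCP position; "eef_rot": TCP orientation; "wrist_force": force on the tool from outside, world axes, zero at the start; "torque": the same for the moment, N m; "gripper_width": finger opening in m; "grip_force": force on a finger pad.
Only numpy, scipy, OpenCV 4.12 (cv2) and the standard library are available. Lean on these libraries where they do the work, as an engineer would, in place of code of your own. Each camera call takes 0.05 s, during which the arm holds its last target. There are 200 camera calls.

## Working session

There is one attempt and no reset: what is moved stays moved. The work goes in short steps, Python scripts to look and compute and a tool call to move; the robot and the scene stay as the last step left them, time stands still between calls to the robot, and variables do not carry over. Pictures are saved under pics/ and viewed, at most 10 in all, crops included, and the job is handed in when it is done.

Besides the shell and the picture viewer there is one more tool, called after "Emit:" as name(argument=value, ...) on one line, values as JSON. play_rows: Moves the arm, as the interface text tells. Its arguments: {"type":"object","properties":{"grip":{"type":"array","items":{"type":"number"}},"linear":{"type":"array","items":{"type":"array","items":{"type":"number"}}},"dr":{"type":"array","items":{"type":"array","items":{"type":"number"}}}},"required":["grip","linear","dr"]}

```bash
ls; mkdir -p pics
python3 - <<'E'
from plant import *
import cv2, numpy as np
s=sense(); print(s)
for n in ("scene","top"):
    im=get_image(n); cv2.imwrite(f"pics/{n}0.png",im["color"])
    print(n,im["fx"],im["fy"],im["cx"],im["cy"],im["cam_to_world"],[k for k in im])
E
```

```text
pics
{'time': 0.0, 'joints': array([ 1.19401194,  0.46838446, -0.01159544,  1.60359184,  0.00601214,
        1.07139452, -0.05629752]), 'dq': array([-0.00075643, -0.00032946, -0.00085259,  0.00039513,  0.00210406,
       -0.00106286, -0.00023082]), 'joint_torque': array([-5.40309920e-04, -5.20578718e+01, -1.26104677e-02, -2.43757188e+01,
       -5.65398135e-02,  1.72699511e-02,  1.83487105e-04]), 'eef_pos': array([ 0.21270173, -0.61363258,  0.22464876]), 'eef_rot': array([ 9.86110602e-01,  1.66087691e-01, -2.11574596e-04, -8.45942239e-04]), 'wrist_force': array([-0.01350209,  0.85961178, -0.22527522]), 'torque': array([ 0.00505515, -0.04892579, -0.04241916]), 'grip_force': 0.0, 'gripper_width': 0.09181177318257852}
scene 468.1305989158981 468.1305989158981 320.4863126047245 198.25025973353348 [[ 0.57358951 -0.64314182  0.50731023  1.14810308]
 [ 0.81910357  0.456395   -0.34752403 -0.44771948]
 [-0.00802662  0.61487576  0.78858314  1.05264281]
 [ 0.          0.          0.          1.        ]] ['color', 'fx', 'fy', 'cx', 'cy', 'cam_to_world']
top 463.8646161190842 463.8646161190842 326.3428715425923 195.0289646819882 [[-0.02074631  0.9836768  -0.17874435  0.27103316]
 [-0.99977467 -0.01960797  0.00813304  0.01580523]
 [ 0.00449547  0.1788728   0.98386194  1.42210343]
 [ 0.          0.          0.          1.        ]] ['color', 'fx', 'fy', 'cx', 'cy', 'cam_to_world']
```

View pics/scene0.png

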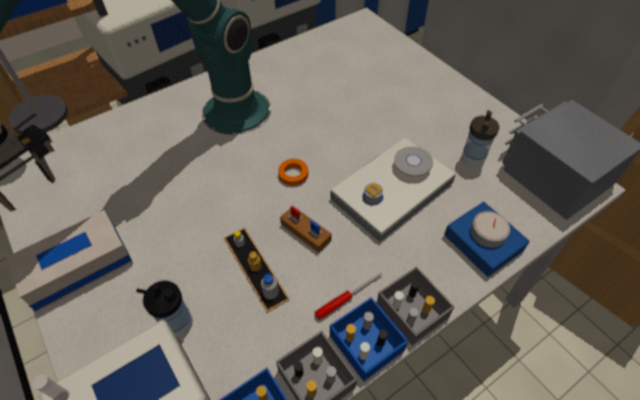

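View pics/top0.png

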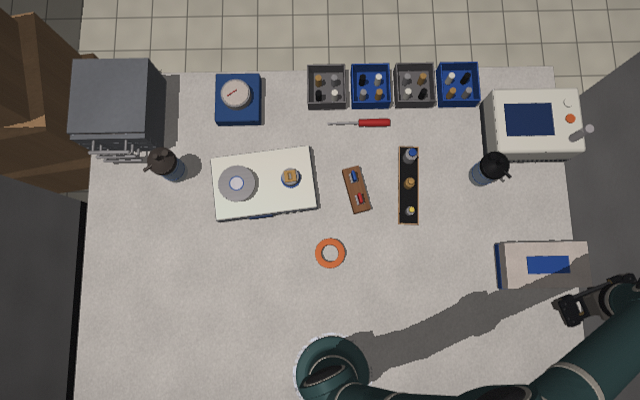

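The scene view shows the weights row at (240..270, 238..288), the key block at (305,228), the lock at (373,190) and the pan at (413,160). The top view shows the blue-capped weight at (411,154), the blue key at (353,176), the lock at (290,177) and the pan at (237,183). I'll enlarge these next.

```bash
cat > h.py <<'E'
import cv2, numpy as np
def crop(im,x0,y0,w,h,s,name,step=10):
    c=cv2.resize(im[y0:y0+h,x0:x0+w],None,fx=s,fy=s,interpolation=cv2.INTER_CUBIC)
    for x in range(-(-x0//step)*step,x0+w,step):
        X=int((x-x0+.5)*s); cv2.line(c,(X,0),(X,6),(0,0,255),1); cv2.putText(c,str(x),(X-10,16),0,.33,(0,0,255),1)
    for y in range(-(-y0//step)*step,y0+h,step):
        Y=int((y-y0+.5)*s); cv2.line(c,(0,Y),(6,Y),(0,0,255),1); cv2.putText(c,str(y),(8,Y+4),0,.33,(0,0,255),1)
    cv2.imwrite(f"pics/{name}.png",c)
def ray(im,u,v):
    T=im["cam_to_world"]; d=T[:3,:3]@np.array([(u-im["cx"])/im["fx"],-(v-im["cy"])/im["fy"],-1]); return T[:3,3],d
def at_z(im,u,v,z):
    o,d=ray(im,u,v); return o+d*(z-o[2])/d[2]
def proj(im,p):
    T=im["cam_to_world"]; c=T[:3,:3].T@(np.asarray(p)-T[:3,3]); return np.array([im["cx"]+im["fx"]*c[0]/-c[2], im["cy"]-im["fy"]*c[1]/-c[2]])
E
python3 - <<'E'
import cv2
from h import *
t=cv2.imread("pics/top0.png"); s=cv2.imread("pics/scene0.png")
crop(t,280,140,145,90,5.5,"tc")
crop(t,206,140,116,84,6.5,"tb")
crop(s,225,140,235,170,3.4,"sc")
E
```

```text
(no output)
```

View pics/tc.png

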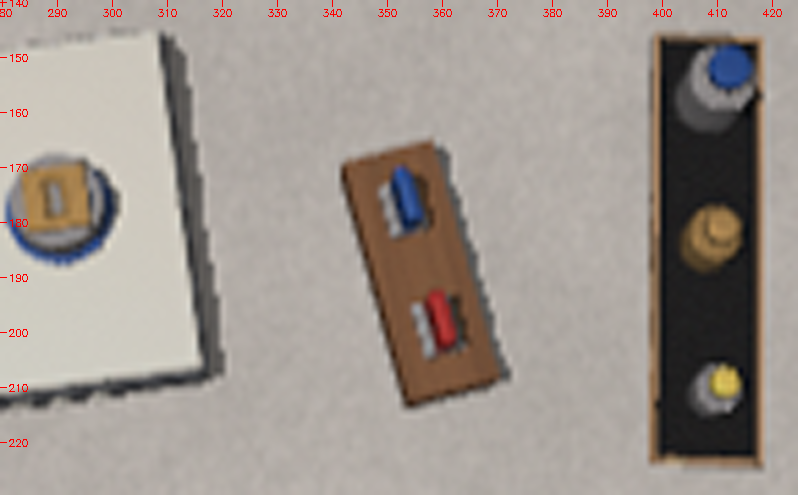

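View pics/tb.png

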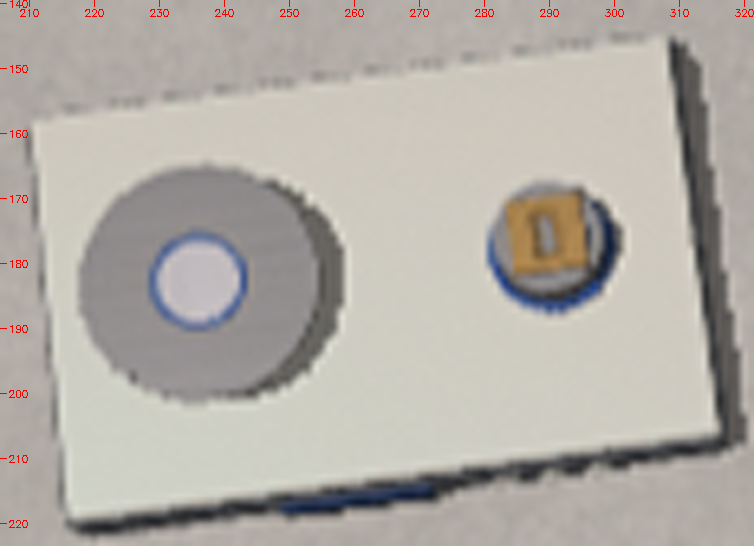

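View pics/sc.png

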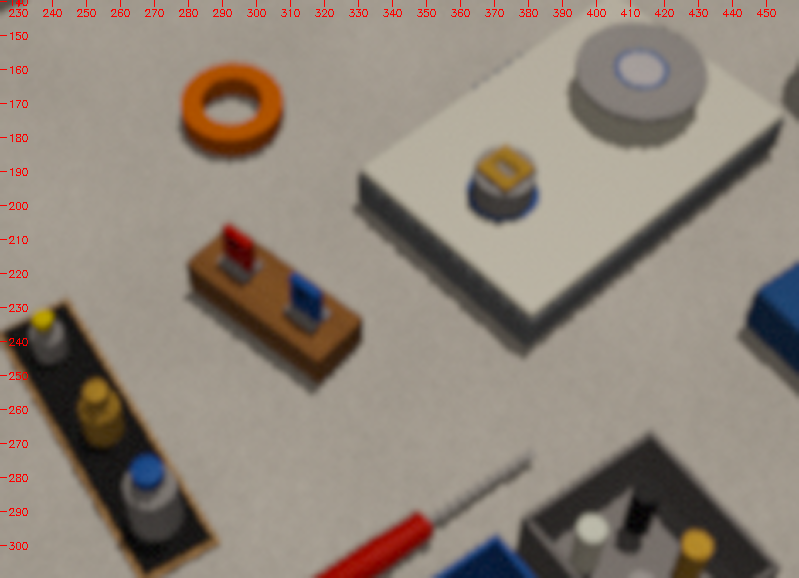

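The crops show the blue cap top at top (412,152), the blue head at (354,176), the keyway at (289.7,176) and the pan ring at (236,182.5). In the scene view the cap is at (268,278), the blue head at (314,227), the keyway at (373.5,189.5) and the ring at (413.5,160). The keyway's long axis is roughly world x. Next I fit poses to the silhouettes.

```bash
cat > fit.py <<'E'
import cv2, numpy as np
from scipy.optimize import minimize
from h import *
def hull_mask(im,pts,box,S=8):
    x0,y0,w,h=box; p=np.array([proj(im,q) for q in pts]); p=(p-[x0,y0]+.5)*S
    m=np.zeros((h*S,w*S),np.uint8); hl=cv2.convexHull(np.round(p*16).astype(np.int32)).reshape(-1,2)
    cv2.fillConvexPoly(m,hl,255,shift=4); return cv2.resize(m,(w,h),interpolation=cv2.INTER_AREA)/255.
def boxpts(x,y,a,l,w,z0,z1):
    c,s=np.cos(a),np.sin(a)
    return [(x+c*u-s*v,y+s*u+c*v,z) for u in(-l/2,l/2) for v in(-w/2,w/2) for z in(z0,z1)]
def cyl(x,y,r,z0,z1):
    t=np.linspace(0,2*np.pi,40); return [(x+r*np.cos(q),y+r*np.sin(q),z) for q in t for z in (z0,z1)]
def softmask(img,box,ch):
    x0,y0,w,h=box; c=img[y0:y0+h,x0:x0+w].astype(float)
    o=[i for i in range(3) if i!=ch]; m=c[...,ch]-(c[...,o[0]]+c[...,o[1]])/2 if ch!=2 else c[...,2]-c[...,1]
    bg=np.median(m); m=m-bg; m[m<.15*m.max()]=0; return np.clip(m/np.percentile(m[m>0],65),0,1)
def fit(ims,f,p0,sc,boxes,ch):
    ms=[(im,b,cv2.GaussianBlur(softmask(im["color"],b,ch),(0,0),.8)) for im,b in zip(ims,boxes)]
    def cost(q): return sum(((cv2.GaussianBlur(hull_mask(im,f(np.array(p0)+q*sc),b),(0,0),.8)-m)**2).sum() for im,b,m in ms)
    n=len(p0); best=min((minimize(cost,q0,method="Nelder-Mead",options=dict(initial_simplex=np.vstack([q0]+[q0+np.eye(n)[i] for i in range(n)]),xatol=.005,fatol=1e-5)) for q0 in (np.zeros(n),-np.ones(n)*.5)),key=lambda r:r.fun)
    return np.array(p0)+best.x*sc,best.fun
E
python3 - <<'E'
from plant import *
from fit import *
T,S=get_image("top"),get_image("scene")
a=lambda im,u,v,z:np.round(at_z(im,u,v,z),4)
print("cap",a(T,412.3,151.7,.08),a(S,268,275.8,.08))
print("pan",a(T,236,182.5,.077),a(S,413.5,160,.077))
print("lock",a(T,289.7,176,.08),a(S,373.5,189.5,.08))
for nm,ch,bt,bs,z in (("blue",0,(340,160,28,32),(302,212,28,34),.06),("red",2,(346,184,28,30),(280,200,30,30),.06)):
    g=at_z(T,bt[0]+14,bt[1]+16,z)
    f=lambda p:boxpts(p[0],p[1],p[2],.03,.01,.041,.078)
    for ims,bx in (([T],[bt]),([S],[bs]),([T,S],[bt,bs])):
        r,c=fit(ims,f,[g[0],g[1],.25],np.array([.008,.008,.2]),bx,ch); print(nm,r.round(4),round(c,2))
f=lambda p:cyl(p[0],p[1],.012,.068,.080)
bt=(400,142,24,24);bs=(255,265,28,26);g=at_z(T,412,152,.08)
for ims,bx in (([T],[bt]),([S],[bs]),([T,S],[bt,bs])):
    r,c=fit(ims,f,g[:2],np.array([.008,.008]),bx,0); print("cap",r.round(4),round(c,2))
# row direction and balance edges
print("yellow",a(T,411.5,209,.054),"brass",a(T,410.5,181,.064))
for u,v in((308.5,145.5),(316,207),(211,158.5),(216,220)): print(a(T,u,v,.046))
E
```

```text
cap [ 0.6416 -0.2553  0.08  ] [ 0.6396 -0.2508  0.08  ]
pan [0.5584 0.2712 0.077 ] [0.5602 0.2743 0.077 ]
lock [0.5743 0.112  0.08  ] [0.58   0.1134 0.08  ]
blue [ 0.5765 -0.0781  0.1476] 3.76
blue [ 0.5771 -0.0759 -0.0322] 4.89
blue [ 0.5777 -0.0768  0.0397] 11.46
red [ 0.5102 -0.0948  0.1469] 5.69
red [ 0.507  -0.0923  0.3831] 169.14
red [ 0.5086 -0.0935  0.3048] 179.42
cap [ 0.6434 -0.2562] 2.06
cap [ 0.6405 -0.2533] 4.14
cap [ 0.6418 -0.2542] 9.85
yellow [ 0.4722 -0.2487  0.054 ] brass [ 0.5554 -0.2483  0.064 ]
[0.6769 0.0561 0.046 ]
[0.4852 0.0362 0.046 ]
[0.6415 0.3544 0.046 ]
[0.4519 0.3351 0.046 ]
```

```bash
cat >> h.py <<'E'
def yaw_of(s):
    from scipy.spatial.transform import Rotation as R
    m=R.from_quat(s["eef_rot"]).as_matrix(); return np.arctan2(m[1,0],m[0,0]),m
def move(s,p,yaw):
    """shift (mm, tool axes) and turn about tool z from measured pose to p, yaw"""
    y,m=yaw_of(s); d=(np.array(p)-s["eef_pos"])*1000
    from scipy.spatial.transform import Rotation as R
    c,sn=np.cos(yaw),np.sin(yaw); G=np.array([[c,sn,0],[sn,-c,0],[0,0,-1]]).T
    return (m.T@d).round(1), R.from_matrix(m.T@G).as_rotvec().round(3)
E
python3 - <<'E'
from plant import *
import plant
from h import *
print({k:v for k,v in vars(plant).items() if isinstance(v,(int,float,list,tuple,dict,str)) and not k.startswith("__")})
T,S=get_image("top"),get_image("scene")
for im,pts in((T,((493,166),(163,162))),(S,((163,297),(484,127)))):
    print([at_z(im,*p,.185).round(3) for p in pts])
s=sense(); print(s["eef_pos"],yaw_of(s)[0])
print(move(s,(.45,-.25,.28),0),move(s,(.642,-.2545,.2),0))
E
```

```text
{'tip_extent': 0.011}
[array([ 0.568, -0.454,  0.185]), array([0.597, 0.451, 0.185])]
[array([ 0.613, -0.471,  0.185]), array([0.645, 0.427, 0.185])]
[ 0.21287246 -0.61398467  0.22527111] 0.33369985685107784
(array([ 343.3, -266.3,  -54.6]), array([-0.001,  0.   ,  0.334])) (array([ 523.2, -199.1,   25.3]), array([-0.001,  0.   ,  0.334]))
```

Emit:
play_rows(grip=[-1,-1,-1,-1,-1,-1,-1,-1], linear=[[30,-23,-25],[60,-46,-50],[90,-70,-54],[122,-95,-54],[154,-119,-54],[186,-144,-54],[218,-169,-54],[250,-194,-54]], dr=[[0,0,0.05],[0,0,0.1],[0,0,0.15],[0,0,0.2],[0,0,0.25],[0,0,0.3],[0,0,0.33],[0,0,0.334]])

```text
time: 0.97
eef_pos: [0.3863, -0.3471, 0.2799]
eef_rot: [1.0, -0.001, 0.0, 0.0]
wrist_force: [0.4, 0.1, 0.7]
gripper_width: 0.0918
grip_force: 0.0
```

Run:
```python
from plant import *
from h import *
s=sense(); print(s["time"],s["eef_pos"],yaw_of(s)[0],s["joints"])
print(move(s,(.5,-.25,.25),0),move(s,(.642,-.2545,.2),0))
```

```text
0.9667 [ 0.38631476 -0.34707263  0.27987587] -0.0016792602784431309 [ 0.76623108  0.19740358 -0.11323276  1.85349578  0.02520011  1.09141855
 -0.92890724]
(array([113.5, -97.3,  29.9]), array([ 0.001, -0.   , -0.002])) (array([255.5, -93. ,  79.9]), array([ 0.001, -0.   , -0.002]))
```

Emit:
play_rows(grip=[-1,-1,-1,-1,-1,-1,-1,-1], linear=[[30,-13,10],[65,-29,25],[100,-45,45],[138,-60,70],[175,-75,95],[210,-87,115],[240,-93,125],[255.5,-93,130]], dr=[[0,0,0],[0,0,0],[0,0,0],[0,0,0],[0,0,0],[0,0,0],[0,0,0],[0,0,0]])

```text
time: 1.63
eef_pos: [0.644, -0.2514, 0.1464]
eef_rot: [1.0, 0.002, -0.001, -0.002]
wrist_force: [0.0, 0.5, 0.8]
gripper_width: 0.092
grip_force: 0.0
```

Run:
```python
from plant import *
from h import *
s=sense(); print(s["time"],s["eef_pos"],yaw_of(s)[0],s["wrist_force"])
print(move(s,(.642,-.2545,.04),0))
T,S=get_image("top"),get_image("scene")
for im,u in((T,"top"),(S,"scene")): print(u,proj(im,(.642,-.2545,.08)),proj(im,s["eef_pos"]))
a=cv2.resize(T["color"][110:200,360:470],None,fx=3.6,fy=3.6,interpolation=2); b=cv2.resize(S["color"][215:305,210:320],None,fx=3.6,fy=3.6,interpolation=2)
cv2.imwrite("pics/w1.png",np.hstack([a,b]))
```

```text
1.6333 [ 0.64400786 -0.2513693   0.14637244] 0.004616520266277571 [0.00653146 0.51124512 0.78060029]
(array([ -1.9,   3.5, 106.4]), array([-0.003,  0.001,  0.005]))
top [412.01047548 151.56448571] [415.20752073 144.60171209]
scene [267.18038177 277.36876556] [265.93245791 262.8944665 ]
```

View pics/w1.png

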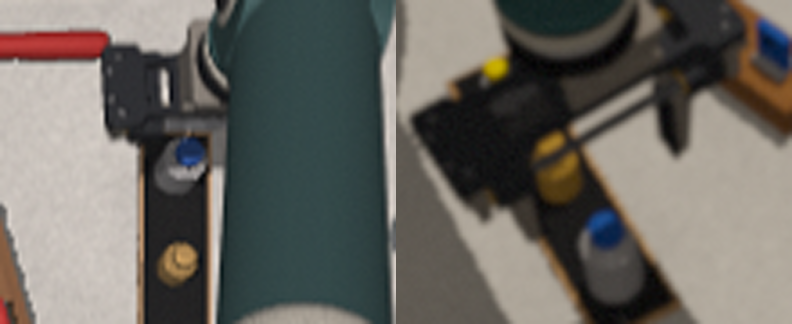

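The gripper straddles the blue weight along y, with the cap at (188,150) in the left panel. Descending.

Emit:
play_rows(grip=[-1,-1,-1,-1,-1,-1,-1,-1], linear=[[-1.5,3,0],[-1.5,3,20],[-1.5,3,40],[-1.5,3,60],[-1.5,3,80],[-1.5,3,100],[-1.5,3,107],[-1.5,3,107]], dr=[[0,0,0],[0,0,0],[0,0,0],[0,0,0],[0,0,0],[0,0,0],[0,0,0],[0,0,0]])

```text
time: 2.4
eef_pos: [0.6372, -0.2601, 0.0415]
eef_rot: [1.0, -0.001, -0.002, -0.0]
wrist_force: [-0.5, -0.2, 0.1]
gripper_width: 0.0917
grip_force: 0.0
```

Emit:
play_rows(grip=[0,0.5,0.5,0.5,1,1,1,1], linear=[[0,0,0],[0,0,0],[0,0,0],[0,0,0],[0,0,0],[0,0,0],[0,0,0],[0,0,0]], dr=[[0,0,0],[0,0,0],[0,0,0],[0,0,0],[0,0,0],[0,0,0],[0,0,0],[0,0,0]])

```text
time: 3.07
eef_pos: [0.64, -0.2577, 0.0428]
eef_rot: [1.0, 0.0, 0.0, -0.001]
wrist_force: [0.6, 3.2, 2.8]
gripper_width: 0.0403
grip_force: 1.7
```

Emit:
play_rows(grip=[1,1,1,1,1,1], linear=[[0,0,0],[0,0,0],[0,0,0],[0,0,0],[0,0,0],[0,0,0]], dr=[[0,0,0],[0,0,0],[0,0,0],[0,0,0],[0,0,0],[0,0,0]])

```text
time: 3.57
eef_pos: [0.64, -0.2587, 0.0428]
eef_rot: [1.0, -0.0, 0.0, -0.0]
wrist_force: [0.9, 3.4, 3.1]
gripper_width: 0.0371
grip_force: 30.0
```

Run:
```python
from plant import *
from h import *
s=sense(); print(s["time"],s["eef_pos"],yaw_of(s)[0],s["wrist_force"],s["grip_force"],s["gripper_width"],s["joints"])
print(move(s,(.56,.273,.14),0.1))
```

```text
3.5667 [ 0.63996767 -0.25873668  0.04276686] -8.883068814436148e-05 [0.87587912 3.44137531 3.10986788] 30.000838691485114 0.03714106266246174 [ 0.4341032   0.74668097 -0.1438178   1.59545629  0.13446728  0.80862879
 -1.3357634 ]
(array([ -80. , -531.7,  -97.2]), array([-0.   , -0.001, -0.1  ]))
```

Emit:
play_rows(grip=[1,1,1,1,1,1,1,1], linear=[[0,0,-5],[0,0,-15],[0,0,-30],[0,0,-50],[0,0,-75],[0,0,-95],[0,0,-110],[0,0,-115]], dr=[[0,0,0],[0,0,0],[0,0,0],[0,0,0],[0,0,0],[0,0,0],[0,0,0],[0,0,0]])

```text
time: 4.23
eef_pos: [0.6409, -0.2607, 0.1618]
eef_rot: [1.0, -0.001, 0.002, 0.002]
wrist_force: [0.7, -0.4, -4.2]
gripper_width: 0.0371
grip_force: 30.0
```

Run:
```python
from plant import *
from h import *
s=sense(); print(s["time"],s["eef_pos"],yaw_of(s)[0],s["wrist_force"],s["grip_force"],s["gripper_width"])
print(move(s,(.56,.273,.16),0.1))
```

```text
4.2333 [ 0.64085809 -0.26068702  0.16183763] -0.0013143020595760807 [ 0.71885074 -0.44705859 -4.17015715] 29.998919758654665 0.03711485852854715
(array([-8.160e+01, -5.336e+02, -2.000e-01]), array([ 0.003, -0.005, -0.101]))
```

Emit:
play_rows(grip=[1,1,1,1,1,1,1,1], linear=[[-2,-10,-2],[-6,-30,-4],[-12,-60,-6],[-18,-95,-8],[-24,-130,-10],[-30,-165,-10],[-36,-200,-10],[-42,-235,-10]], dr=[[0,0,-0.01],[0,0,-0.02],[0,0,-0.03],[0,0,-0.04],[0,0,-0.05],[0,0,-0.06],[0,0,-0.08],[0,0,-0.1]])

```text
time: 4.9
eef_pos: [0.5958, -0.0221, 0.1666]
eef_rot: [0.999, 0.051, -0.001, 0.0]
wrist_force: [0.7, 0.7, -4.7]
gripper_width: 0.0371
grip_force: 30.0
```

Run:
```python
from plant import *
from h import *
s=sense(); print(s["time"],s["eef_pos"],yaw_of(s)[0],s["wrist_force"],s["grip_force"],s["gripper_width"])
print(move(s,(.559,.271,.16),0.1))
```

```text
4.9 [ 0.59577482 -0.02210444  0.16659599] 0.10119988561863043 [ 0.73431581  0.67155125 -4.67039311] 29.997723566775676 0.03712642472946818
(array([  -7. , -295.3,    6.6]), array([-0.   ,  0.002,  0.001]))
```

Emit:
play_rows(grip=[1,1,1,1,1,1,1,1], linear=[[-1,-38,0],[-2,-78,0],[-3,-118,0],[-4,-158,0],[-5,-198,0],[-6,-235,0],[-7,-262,0],[-7,-280,0]], dr=[[0,0,0],[0,0,0],[0,0,0],[0,0,0],[0,0,0],[0,0,0],[0,0,0],[0,0,0]])

```text
time: 5.57
eef_pos: [0.5598, 0.2584, 0.1666]
eef_rot: [0.999, 0.053, -0.001, -0.001]
wrist_force: [-0.1, 0.0, -4.4]
gripper_width: 0.0372
grip_force: 30.0
```

Emit:
play_rows(grip=[1,1,1,1,1,1], linear=[[0,-10,0],[0,-16,0],[0,-16,10],[0,-16,20],[0,-16,25],[0,-16,25]], dr=[[0,0,0],[0,0,0],[0,0,0],[0,0,0],[0,0,0],[0,0,0]])

```text
time: 6.07
eef_pos: [0.5605, 0.267, 0.14]
eef_rot: [0.999, 0.049, -0.002, 0.001]
wrist_force: [0.5, -0.6, -5.6]
gripper_width: 0.0372
grip_force: 30.0
```

Run:
```python
from plant import *
from fit import *
s=sense(); print(s["time"],s["eef_pos"],yaw_of(s)[0],s["wrist_force"],s["grip_force"],s["gripper_width"])
print(move(s,(.559,.271,.116),0.1))
T,S=get_image("top"),get_image("scene")
p=s["eef_pos"]; q=(p[0],p[1],p[2]-.0348)
print([proj(im,q).round(1) for im in(T,S)])
a=cv2.resize(T["color"][140:230,190:300],None,fx=3.6,fy=3.6,interpolation=2); b=cv2.resize(S["color"][95:185,350:460],None,fx=3.6,fy=3.6,interpolation=2)
cv2.imwrite("pics/w2.png",np.hstack([a,b]))
```

```text
6.0667 [0.56050597 0.26699901 0.13998984] 0.09710963378639617 [ 0.50886631 -0.58105108 -5.58586479] 29.998787244257983 0.03720683279741113
(array([-1. , -4.2, 24. ]), array([ 0.003,  0.004, -0.003]))
[array([235.6, 179.8]), array([413.1, 154.3])]
```

View pics/w2.png

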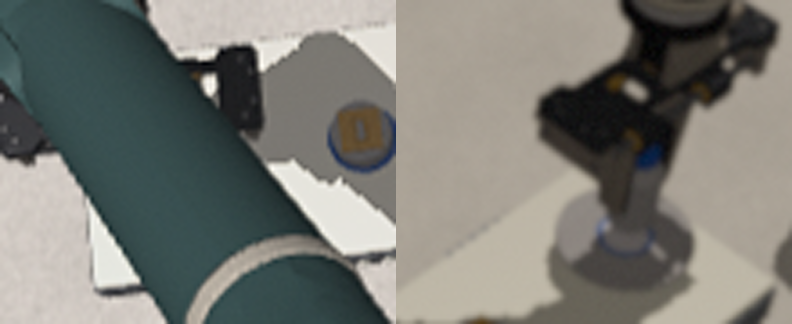

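The scene panel shows the held weight over the ring, with its centre at (627,238) in the crop. Lowering gently.

Emit:
play_rows(grip=[1,1,1,1,1,1,1,1], linear=[[-1,-3,4],[-1,-3,10],[-1,-3,16],[-1,-3,20],[-1,-3,22],[-1,-3,24],[-1,-3,26],[-1,-3,26]], dr=[[0,0,0],[0,0,0],[0,0,0],[0,0,0],[0,0,0],[0,0,0],[0,0,0],[0,0,0]])

```text
time: 6.83
eef_pos: [0.5598, 0.2726, 0.1162]
eef_rot: [0.999, 0.05, -0.0, 0.0]
wrist_force: [0.0, -0.3, -4.8]
gripper_width: 0.0374
grip_force: 30.0
```

Emit:
play_rows(grip=[1,1,1,1,1,1,1,1], linear=[[0,0,1],[0,0,2],[0,0,3],[0,0,4],[0,0,4],[0,0,4],[0,0,4],[0,0,4]], dr=[[0,0,0],[0,0,0],[0,0,0],[0,0,0],[0,0,0],[0,0,0],[0,0,0],[0,0,0]])

```text
time: 7.5
eef_pos: [0.56, 0.2727, 0.1126]
eef_rot: [0.999, 0.05, 0.0, -0.0]
wrist_force: [0.1, -0.5, -4.6]
gripper_width: 0.0371
grip_force: 30.0
```

Emit:
play_rows(grip=[1,1,1,1,1,1,1], linear=[[0,0,1],[0,0,2],[0,0,3],[0,0,4],[0,0,5],[0,0,5],[0,0,5]], dr=[[0,0,0],[0,0,0],[0,0,0],[0,0,0],[0,0,0],[0,0,0],[0,0,0]])

```text
time: 8.08
eef_pos: [0.5601, 0.2728, 0.1078]
eef_rot: [0.999, 0.05, 0.0, -0.0]
wrist_force: [0.9, 0.6, -1.3]
gripper_width: 0.0374
grip_force: 30.0
```

Emit:
play_rows(grip=[1,1,1,1], linear=[[0,0,1],[0,0,2],[0,0,2],[0,0,2]], dr=[[0,0,0],[0,0,0],[0,0,0],[0,0,0]])

```text
time: 8.42
eef_pos: [0.5601, 0.2728, 0.1057]
eef_rot: [0.999, 0.05, 0.0, -0.0]
wrist_force: [0.5, -0.1, 1.0]
gripper_width: 0.0374
grip_force: 30.0
```

Emit:
play_rows(grip=[0.2,0,-0.3,-1,-1,-1,-1,-1], linear=[[0,0,0],[0,0,0],[0,0,0],[0,0,0],[0,0,0],[0,0,0],[0,0,0],[0,0,0]], dr=[[0,0,0],[0,0,0],[0,0,0],[0,0,0],[0,0,0],[0,0,0],[0,0,0],[0,0,0]])

```text
time: 9.08
eef_pos: [0.5599, 0.2727, 0.1055]
eef_rot: [0.999, 0.05, -0.0, 0.0]
wrist_force: [-1.0, -0.0, -0.3]
gripper_width: 0.082
grip_force: 0.0
```

Emit:
play_rows(grip=[-1,-1,-1,-1,-1,-1,-1,-1], linear=[[0,0,-4],[0,0,-10],[0,0,-20],[0,0,-35],[0,0,-60],[0,0,-85],[0,0,-105],[0,0,-115]], dr=[[0,0,0],[0,0,0],[0,0,0],[0,0,0],[0,0,0],[0,0,0],[0,0,0],[0,0,0]])

```text
time: 9.75
eef_pos: [0.5612, 0.2736, 0.2247]
eef_rot: [0.999, 0.05, 0.003, -0.001]
wrist_force: [0.1, 0.6, -0.0]
gripper_width: 0.0917
grip_force: 0.0
```

Run:
```python
from plant import *
from fit import *
s=sense(); print(s["time"],s["eef_pos"],yaw_of(s)[0],s["wrist_force"],s["grip_force"],s["gripper_width"],s["joints"])
T,S=get_image("top"),get_image("scene")
f=lambda p:cyl(p[0],p[1],.012,.131,.143)
b=(398,120,30,40)
print(fit([S],f,(.56,.272),np.array([.008,.008]),[b],0),proj(S,(.56,.272,.143)))
cv2.imwrite("pics/p3.png",cv2.resize(S["color"][95:205,340:470],None,fx=4,fy=4,interpolation=2))
```

```text
9.75 [0.56124552 0.27357202 0.22473778] 0.09975003810082674 [ 0.09090712  0.5546559  -0.00899468] 0.0 0.09169786864926459 [-0.27409777  0.4477117  -0.31173645  1.65824184  0.15395874  1.05421459
 -2.10360533]
(array([0.56496232, 0.27245783]), np.float64(10.493663881596097)) [416.45585651 143.74000423]
```

View pics/p3.png

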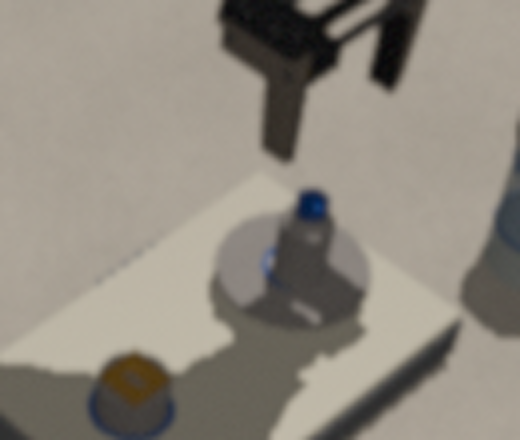

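The weight stands on the pan close to its centre: cylinder axis x≈302 against ring centre ≈294 in the 4x crop, so about 5 mm off at most. I'm heading to the key and turning on the way.

Emit:
play_rows(grip=[-1,-1,-1,-1,-1,-1,-1,-1], linear=[[-1,15,0],[-2,45,0],[-4,75,0],[-6,105,0],[-8,135,0],[-9,165,0],[-11,195,0],[-13,225,0]], dr=[[0,0,-0.12],[0,0,-0.24],[0,0,-0.36],[0,0,-0.48],[0,0,-0.6],[0,0,-0.72],[0,0,-0.84],[0,0,-0.96]])

```text
time: 10.52
eef_pos: [0.5684, 0.0459, 0.2191]
eef_rot: [0.861, 0.508, -0.001, -0.001]
wrist_force: [0.1, 0.3, -0.3]
gripper_width: 0.0923
grip_force: 0.0
```

Emit:
play_rows(grip=[-1,-1,-1,-1,-1,-1,-1,-1], linear=[[0,0,0],[0,0,0],[0,0,0],[0,0,0],[0,0,0],[0,0,0],[0,0,0],[0,0,0]], dr=[[0,0,-0.12],[0,0,-0.24],[0,0,-0.36],[0,0,-0.48],[0,0,-0.6],[0,0,-0.72],[0,0,-0.84],[0,0,-0.96]])

```text
time: 11.18
eef_pos: [0.5685, 0.0474, 0.2191]
eef_rot: [0.529, 0.848, -0.001, -0.001]
wrist_force: [-0.4, 0.7, -0.3]
gripper_width: 0.0916
grip_force: 0.0
```

Emit:
play_rows(grip=[-1,-1,-1,-1,-1,-1,-1,-1], linear=[[0,0,0],[0,0,0],[0,0,0],[0,0,0],[0,0,0],[0,0,0],[0,0,0],[0,0,0]], dr=[[0,0,-0.12],[0,0,-0.24],[0,0,-0.36],[0,0,-0.48],[0,0,-0.6],[0,0,-0.72],[0,0,-0.84],[0,0,-0.96]])

```text
time: 11.85
eef_pos: [0.5686, 0.0474, 0.2191]
eef_rot: [0.078, 0.997, 0.0, -0.001]
wrist_force: [0.2, -0.7, -0.7]
gripper_width: 0.0919
grip_force: 0.0
```

Run:
```python
from plant import *
from fit import *
s=sense(); print(s["time"],s["eef_pos"],yaw_of(s)[0],s["wrist_force"],s["joints"])
print(move(s,(.5765,-.078,.15),.245+np.pi))
T,S=get_image("top"),get_image("scene")
f=lambda p:cyl(p[0],p[1],.012,.131,.143)
print(fit([S],f,(.56,.272),np.array([.008,.008]),[(398,120,30,40)],0))
u=proj(T,(.56,.272,.14)).astype(int); print(u)
print(fit([T],f,(.56,.272),np.array([.008,.008]),[(u[0]-9,u[1]-9,18,18)],0))
```

```text
11.85 [0.56856311 0.04740789 0.21914803] 2.9858824779541537 [ 0.16920645 -0.74461371 -0.69061485] [ 0.51204879  0.49731145 -0.86230663  1.76488382  0.42251339  1.07881365
  0.91896742]
(array([ -27.5, -122.7,   69.1]), array([ 0.   , -0.002, -0.401]))
(array([0.5630705 , 0.27458978]), np.float64(7.66172529452458))
[231 177]
(array([0.56305601, 0.27236963]), np.float64(4.063919581652107))
```

Emit:
play_rows(grip=[-1,-1,-1,-1,-1,-1,-1,-1], linear=[[-5,-22,5],[-11,-48,15],[-17,-76,30],[-22,-102,45],[-26,-118,60],[-27.5,-122.5,69],[-27.5,-122.5,69],[-27.5,-122.5,69]], dr=[[0,0,-0.08],[0,0,-0.16],[0,0,-0.24],[0,0,-0.32],[0,0,-0.4],[0,0,-0.4],[0,0,-0.4],[0,0,-0.4]])

```text
time: 12.62
eef_pos: [0.5764, -0.0764, 0.1512]
eef_rot: [-0.118, 0.993, 0.001, -0.0]
wrist_force: [-0.4, 0.8, 0.9]
gripper_width: 0.092
grip_force: 0.0
```

Run:
```python
from plant import *
from fit import *
s=sense(); print(s["time"],s["eef_pos"],yaw_of(s)[0],s["wrist_force"],s["joints"])
print(move(s,(.5765,-.078,.06),.245+np.pi))
T,S=get_image("top"),get_image("scene")
t=s["eef_pos"]-[0,0,.011]
print([proj(im,t).round(1) for im in(T,S)])
a=cv2.resize(T["color"][130:220,300:410],None,fx=3.6,fy=3.6,interpolation=2); b=cv2.resize(S["color"][160:250,260:370],None,fx=3.6,fy=3.6,interpolation=2)
cv2.imwrite("pics/k1.png",np.hstack([a,b]))
```

```text
12.6167 [ 0.5764495  -0.07643999  0.15124838] -2.9059357370305188 [-0.40724658  0.8218295   0.94075191] [ 0.72057576  0.62266658 -0.87836469  1.79515582  0.56234548  0.99637169
  1.42165188]
(array([ 0.3, -1.7, 91.2]), array([ 0.002, -0.001, -0.009]))
[array([354.6, 169.3]), array([313.7, 208.1])]
```

View pics/k1.png

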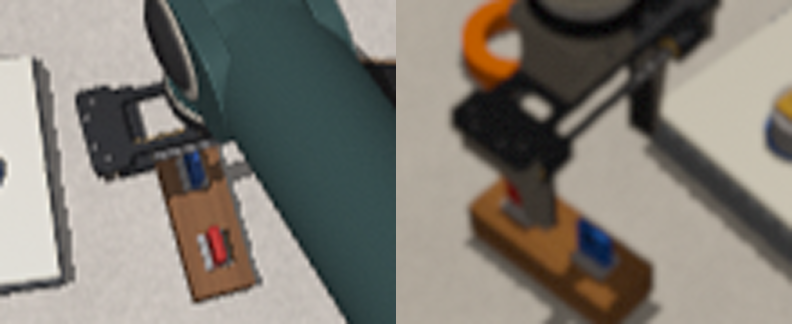

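The gripper straddles the blue head at (192,170) in the left panel. Descending to grip above the collar.

Emit:
play_rows(grip=[-1,-1,-1,-1,-1,-1,-1,-1], linear=[[0,-1.5,10],[0,-1.5,25],[0,-1.5,45],[0,-1.5,65],[0,-1.5,80],[0,-1.5,88],[0,-1.5,91],[0,-1.5,91]], dr=[[0,0,-0.01],[0,0,-0.01],[0,0,-0.01],[0,0,-0.01],[0,0,-0.01],[0,0,-0.01],[0,0,-0.01],[0,0,-0.01]])

```text
time: 13.38
eef_pos: [0.5769, -0.0788, 0.0599]
eef_rot: [-0.124, 0.992, 0.0, -0.0]
wrist_force: [-0.8, -0.1, -0.6]
gripper_width: 0.0922
grip_force: 0.0
```

Emit:
play_rows(grip=[0,0.4,0.6,0.7,0.7,0.7,0.7,0.7], linear=[[0,0,0],[0,0,0],[0,0,0],[0,0,0],[0,0,0],[0,0,0],[0,0,0],[0,0,0]], dr=[[0,0,0],[0,0,0],[0,0,0],[0,0,0],[0,0,0],[0,0,0],[0,0,0],[0,0,0]])

```text
time: 14.05
eef_pos: [0.5772, -0.0793, 0.0606]
eef_rot: [-0.124, 0.992, -0.0, 0.0]
wrist_force: [-0.8, 0.4, 0.1]
gripper_width: 0.0406
grip_force: 0.0
```

Emit:
play_rows(grip=[1,1,1,1,1,1,1,1], linear=[[0,0,0],[0,0,0],[0,0,0],[0,0,0],[0,0,0],[0,0,0],[0,0,0],[0,0,0]], dr=[[0,0,0],[0,0,0],[0,0,0],[0,0,0],[0,0,0],[0,0,0],[0,0,0],[0,0,0]])

```text
time: 14.72
eef_pos: [0.5768, -0.078, 0.0604]
eef_rot: [-0.124, 0.992, 0.001, -0.0]
wrist_force: [-1.3, 6.0, -0.0]
gripper_width: 0.0099
grip_force: 30.0
```

Run:
```python
from plant import *
from fit import *
s=sense(); print(s["time"],s["eef_pos"],yaw_of(s)[0],s["wrist_force"],s["torque"],s["joints"],s["grip_force"],s["gripper_width"])
```

```text
14.7167 [ 0.57679692 -0.07796857  0.06043713] -2.8926943792941726 [-1.25607198  5.96290267 -0.04430112] [1.29030936 0.19668609 0.01333031] [ 0.65541101  0.73614351 -0.78459301  1.84346858  0.67854377  0.85355252
  1.35045271] 29.969169795513153 0.009865223970595654
```

Emit:
play_rows(grip=[1,1,1,1,1,1,1,1], linear=[[0,1.3,0],[0,1.3,-3],[0,1.3,-8],[0,1.3,-14],[0,1.3,-22],[0,1.3,-32],[0,1.3,-45],[0,1.3,-60]], dr=[[0,0,0],[0,0,0],[0,0,0],[0,0,0],[0,0,0],[0,0,0],[0,0,0],[0,0,0]])

```text
time: 15.38
eef_pos: [0.5771, -0.079, 0.1221]
eef_rot: [-0.123, 0.992, -0.001, 0.0]
wrist_force: [0.4, 0.8, 0.2]
gripper_width: 0.0097
grip_force: 30.0
```

Emit:
play_rows(grip=[1,1,1,1], linear=[[0,0,-15],[0,0,-25],[0,0,-30],[0,0,-30]], dr=[[0,0,0],[0,0,0],[0,0,0],[0,0,0]])

```text
time: 15.72
eef_pos: [0.5776, -0.0783, 0.1523]
eef_rot: [-0.124, 0.992, -0.001, 0.001]
wrist_force: [0.2, 0.3, -0.8]
gripper_width: 0.0099
grip_force: 30.0
```

Run:
```python
from plant import *
from fit import *
s=sense(); print(s["time"],s["eef_pos"],yaw_of(s)[0],s["wrist_force"],s["torque"],s["joints"],s["grip_force"],s["gripper_width"])
print(move(s,(.5755,.112,.150),.103+np.pi))
```

```text
15.7167 [ 0.57764237 -0.07827824  0.15229783] -2.8937929526931767 [ 0.16762121  0.29826874 -0.76577616] [ 0.04251893 -0.20375395 -0.07482907] [ 0.72376472  0.62235708 -0.8806126   1.79385512  0.56648477  0.99638135
  1.43349282] 29.97927188873291 0.009875823026269817
(array([-44.6, 185. ,   2.1]), array([-0.001,  0.002,  0.145]))
```

Emit:
play_rows(grip=[1,1,1,1,1,1,1,1], linear=[[-4,18,0],[-11,46,0],[-19,78,0],[-27,112,0],[-35,145,0],[-41,170,0],[-44.5,184,0],[-44.5,184,0]], dr=[[0,0,0.02],[0,0,0.04],[0,0,0.06],[0,0,0.08],[0,0,0.1],[0,0,0.12],[0,0,0.145],[0,0,0.145]])

```text
time: 16.38
eef_pos: [0.5736, 0.1159, 0.1504]
eef_rot: [-0.054, 0.999, 0.001, -0.0]
wrist_force: [-0.0, -0.4, -0.3]
gripper_width: 0.0099
grip_force: 30.0
```

Emit:
play_rows(grip=[1,1,1], linear=[[0,0,0],[0,0,0],[0,0,0]], dr=[[0,0,0],[0,0,0],[0,0,0]])

```text
time: 16.63
eef_pos: [0.5749, 0.1092, 0.15]
eef_rot: [-0.05, 0.999, -0.001, -0.0]
wrist_force: [0.6, -0.5, -1.1]
gripper_width: 0.0097
grip_force: 30.0
```

Run:
```python
from plant import *
from fit import *
s=sense(); print(s["time"],s["eef_pos"],yaw_of(s)[0],s["wrist_force"],s["torque"],s["joints"],s["grip_force"],s["gripper_width"])
T,S=get_image("top"),get_image("scene")
np.save("T2.npy",T["color"]);np.save("S2.npy",S["color"])
t=s["eef_pos"]-[0,0,.0504]
print([proj(im,q).round(1) for im in(T,S) for q in (t,t+[0,0,.068],(.5755,.112,.08))])
a=cv2.resize(T["color"][142:212,255:325],None,fx=5.6,fy=5.6,interpolation=2); b=cv2.resize(S["color"][150:220,340:410],None,fx=5.6,fy=5.6,interpolation=2)
cv2.imwrite("pics/l1.png",np.hstack([a,b]))
```

```text
16.6333 [0.57492136 0.10923632 0.15003975] -3.0406378802681227 [ 0.5558068  -0.45412504 -1.11880306] [ 0.09321085 -0.1740339   0.01262104] [ 0.37756044  0.6170809  -0.84723766  1.78818557  0.54638125  0.98975042
  0.98108426] 29.97924953699112 0.009681446183483492
[array([290.2, 174.3]), array([288.4, 168.8]), array([289.7, 175.6]), array([371.7, 184.3]), array([373.8, 167.1]), array([372. , 188.7])]
```

View pics/l1.png

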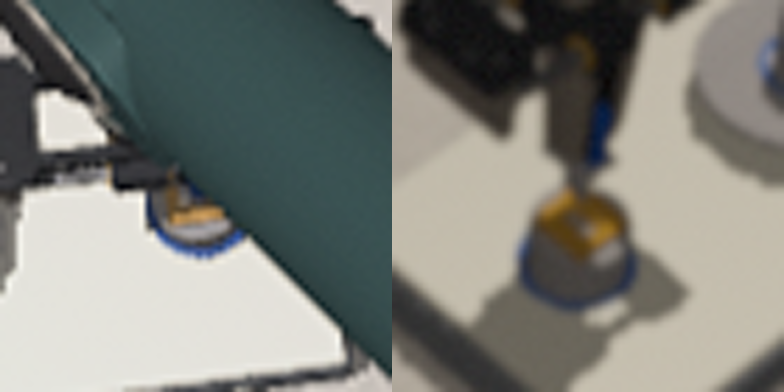

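The scene panel shows the key's tip close over the lock: tip at about (374,184), lock top centre at about (373.5,189.5). I've now used all ten views, so I refine the lock and the tip offset numerically.

```bash
cat > lk.py <<'E'
from fit import *
import fit
def brass(img,box,ch):
    x0,y0,w,h=box; c=img[y0:y0+h,x0:x0+w].astype(float); m=c[...,2]-c[...,0]
    m=m-np.median(m); m=np.clip(m/np.percentile(m,90),0,1)
    k=(m>.45).astype(np.uint8); cs,_=cv2.findContours(k,0,1); c=max(cs,key=cv2.contourArea)
    f=np.zeros_like(k); cv2.drawContours(f,[c],-1,1,-1); return np.maximum(m*(cv2.dilate(f,np.ones((3,3)))),cv2.erode(f,np.ones((3,3))))
E
python3 - <<'E'
from plant import *
from lk import *
T,S=get_image("top"),get_image("scene")
T["color"]=cv2.imread("pics/top0.png");S["color"]=cv2.imread("pics/scene0.png")
fit.softmask=brass
for zl in (.079,.070):
  f=lambda p:boxpts(p[0],p[1],p[2],.034,.034,zl,.080)
  for ims,bx in (([T],[(279,164,22,26)]),([S],[(360,178,28,24)])):
    r,c=fit.fit(ims,f,[.576,.112,.1],np.array([.006,.006,.15]),bx,0); print(zl,r.round(4),round(c,2))
# slot: dark spot centroid inside the square top
for im,b,n in((T,(285,171,10,11),"T"),(S,(367,184,14,12),"S")):
    x0,y0,w,h=b; c=im["color"][y0:y0+h,x0:x0+w].astype(int); print(n); print(c[...,2]-c[...,0])
E
```

```text
0.079 [0.5762 0.1125 0.128 ] 0.34
0.079 [0.5773 0.1147 0.1127] 0.29
0.07 [0.5772 0.1128 0.1321] 1.86
0.07 [0.5744 0.1169 0.0794] 9.96
T
[[69 83 94 89 87 89 89 93 92 86]
 [90 91 81 73 76 79 81 89 89 85]
 [91 89 70 57 38 44 80 87 87 85]
 [93 88 74 48 13  8 79 85 87 90]
 [92 88 83 48 21  5 71 82 87 92]
 [92 89 89 53 28  2 53 83 89 91]
 [92 90 88 59 24 -1 43 83 91 90]
 [93 90 88 56 34 19 53 78 91 90]
 [95 92 89 68 68 70 83 84 92 91]
 [98 95 93 89 86 89 94 87 81 80]
 [79 85 80 71 62 61 53 32 22 21]]
S
[[ 19  22  34  54  77 101 112 107  82  56  36  23  20  21]
 [ 26  39  61  85 106 113 118 121 113  94  66  41  25  20]
 [ 52  73  93 103 102 100 107 114 120 116  99  74  49  28]
 [ 88 105 110 101  78  67  77  99 110 118 115 107  83  53]
 [112 122 113  93  63  43  46  67  89 108 114 119 112  86]
 [114 123 120 102  70  44  32  40  62  89 110 118 123 106]
 [ 97 115 121 113  94  66  42  35  46  75 104 115 118  95]
 [ 54  89 111 118 115  98  73  55  57  81 104 108  91  60]
 [ 24  46  82 106 118 116 108  93  93 101  98  75  47  25]
 [ 12  18  39  74 100 116 121 120 115  98  66  36  20  14]
 [ 11  10  16  33  62  96 112 111  93  62  31  16  13  11]
 [ 10   9  11  15  27  57  81  78  50  28  15  11  11   9]]
```

Run:
```python
from plant import *
from fit import *
s=sense(); print(s["eef_pos"],yaw_of(s)[0])
print(move(s,(.577,.112,.136),.112+np.pi))
T,S=get_image("top"),get_image("scene")
T["color"]=cv2.imread("pics/top0.png");S["color"]=cv2.imread("pics/scene0.png")
f=lambda p:boxpts(p[0],p[1],.245,.03,.01,.041,.078)
for im,b in ((T,(340,160,28,32)),(S,(302,212,28,34))): print(fit([im],f,[.577,-.077],np.array([.006,.006]),[b],0))
```

```text
[0.57494609 0.11009502 0.15044331] -3.040055604037566
(array([-2.2,  1.7, 14.4]), array([-0.  , -0.  , -0.01]))
(array([ 0.57668038, -0.07798938]), np.float64(4.116496207737667))
(array([ 0.57685595, -0.07605905]), np.float64(10.677681843342175))
```

Emit:
play_rows(grip=[1,1,1,1,1,1], linear=[[-2.2,1.8,3],[-2.2,1.8,8],[-2.2,1.8,14],[-2.2,1.8,14],[-2.2,1.8,14],[-2.2,1.8,14]], dr=[[0,0,-0.01],[0,0,-0.01],[0,0,-0.01],[0,0,-0.01],[0,0,-0.01],[0,0,-0.01]])

```text
time: 17.43
eef_pos: [0.5767, 0.1134, 0.1364]
eef_rot: [-0.057, 0.998, 0.0, -0.0]
wrist_force: [0.1, 0.4, -1.2]
gripper_width: 0.0102
grip_force: 30.0
```

Run:
```python
from plant import *
from h import *
s=sense(); print(s["eef_pos"],yaw_of(s)[0],s["wrist_force"],s["torque"])
print(move(s,(.577,.112,.128),.112+np.pi))
```

```text
[0.57669778 0.11342644 0.13639185] -3.0282942416372625 [ 0.06697662  0.37150366 -1.1681899 ] [ 0.06913153 -0.13170402 -0.01611588]
(array([-0.1, -1.5,  8.4]), array([ 0.   , -0.   ,  0.001]))
```

Emit:
play_rows(grip=[1,1,1,1,1,1,1,1], linear=[[-0.2,-1,1],[-0.2,-1,2],[-0.2,-1,4],[-0.2,-1,6],[-0.2,-1,8],[-0.2,-1,9],[-0.2,-1,10],[-0.2,-1,10]], dr=[[0,0,0],[0,0,0],[0,0,0],[0,0,0],[0,0,0],[0,0,0],[0,0,0],[0,0,0]])

```text
time: 18.1
eef_pos: [0.577, 0.113, 0.1264]
eef_rot: [-0.057, 0.998, 0.0, 0.0]
wrist_force: [0.1, 1.9, -1.1]
gripper_width: 0.0101
grip_force: 30.0
```

Run:
```python
from plant import *
from h import *
s=sense(); print(s["eef_pos"],yaw_of(s)[0],s["wrist_force"],s["torque"])
```

```text
[0.57702128 0.11299203 0.12640206] -3.0279934660781596 [ 0.05066645  1.93704165 -1.14537366] [ 0.56128866 -0.1752726  -0.02717544]
```

Emit:
play_rows(grip=[1,1,1,1,1,1,1,1], linear=[[0,0.5,1],[0,0.5,2],[0,0.5,3],[0,0.5,4],[0,0.5,5],[0,0.5,6],[0,0.5,6],[0,0.5,6]], dr=[[0,0,0],[0,0,0],[0,0,0],[0,0,0],[0,0,0],[0,0,0],[0,0,0],[0,0,0]])

```text
time: 18.77
eef_pos: [0.577, 0.113, 0.1204]
eef_rot: [-0.057, 0.998, 0.0, -0.0]
wrist_force: [0.4, 2.3, -1.8]
gripper_width: 0.0097
grip_force: 30.0
```

Run:
```python
from plant import *
from h import *
s=sense(); print(s["eef_pos"],yaw_of(s)[0],s["wrist_force"],s["torque"])
```

```text
[0.57698845 0.11302942 0.12035598] -3.0283174837802784 [ 0.37896216  2.32907543 -1.8210589 ] [ 0.79377702 -0.25741212  0.02389944]
```

Emit:
play_rows(grip=[1,1,1,1,1,1,1,1], linear=[[0,0.5,1],[0,1.5,2],[0,-0.5,3],[0,1.5,4],[0,-0.5,5],[0,1.5,6],[0,-0.5,7],[0,0.5,8]], dr=[[0,0,0],[0,0,0],[0,0,0],[0,0,0],[0,0,0],[0,0,0],[0,0,0],[0,0,0]])

```text
time: 19.43
eef_pos: [0.5775, 0.1132, 0.1129]
eef_rot: [-0.056, 0.998, -0.0, 0.001]
wrist_force: [-0.3, -0.0, 3.1]
gripper_width: 0.0097
grip_force: 30.0
```

Run:
```python
from plant import *
from h import *
s=sense(); print(s["eef_pos"],yaw_of(s)[0],s["wrist_force"],s["torque"],s["joints"])
```

```text
[0.57748116 0.1132283  0.11294869] -3.028645158859894 [-0.29898341 -0.03179367  3.08082734] [-0.05127641 -0.17935867  0.01226336] [ 0.34520979  0.66622843 -0.81312671  1.805565    0.59411256  0.93156687
  0.95298282]
```

Pushing through the pins now at +3 N, with about 8.5 mm left.

Emit:
play_rows(grip=[1,1,1,1,1,1,1,1], linear=[[0,1,1.5],[0,-1,3],[0,1,4.5],[0,-1,6],[0,1,7.5],[0,-1,8.5],[0,1,9.5],[0,0,10]], dr=[[0,0,0],[0,0,0],[0,0,0],[0,0,0],[0,0,0],[0,0,0],[0,0,0],[0,0,0]])

```text
time: 20.1
eef_pos: [0.5777, 0.1139, 0.1044]
eef_rot: [-0.057, 0.998, -0.0, 0.001]
wrist_force: [-3.8, 1.0, 19.1]
gripper_width: 0.01
grip_force: 30.0
```

Run:
```python
from plant import *
from h import *
s=sense(); print(s["eef_pos"],yaw_of(s)[0],s["wrist_force"],s["torque"])
```

```text
[0.57767849 0.11387411 0.10436127] -3.0285275670593284 [-3.75065923  1.01264804 19.12239384] [ 0.21292036  0.92651957 -0.06250367]
```

Emit:
play_rows(grip=[1,1,1,1,1,1], linear=[[0,1,0.4],[0,-1,0.4],[0,1,0.7],[0,-1,0.7],[0,0,0.7],[0,0,0.7]], dr=[[0,0,0],[0,0,0],[0,0,0],[0,0,0],[0,0,0],[0,0,0]])

```text
time: 20.6
eef_pos: [0.5777, 0.1139, 0.1044]
eef_rot: [-0.057, 0.998, -0.0, 0.001]
wrist_force: [-4.5, -0.9, 20.0]
gripper_width: 0.0098
grip_force: 30.0
```

Run:
```python
from plant import *
from h import *
s=sense(); print(s["eef_pos"],yaw_of(s)[0],s["wrist_force"],s["torque"])
```

```text
[0.57770296 0.1139381  0.10435073] -3.0285260926279816 [-4.45492545 -0.93698227 19.96462131] [-0.10946274  0.97061476 -0.09802764]
```

Emit:
play_rows(grip=[1,1,1,1,1,1], linear=[[0,0.8,0.8],[0,-0.8,1.6],[0,0.8,1.6],[0,-0.8,1.6],[0,0,1.6],[0,0,1.6]], dr=[[0,0,0],[0,0,0],[0,0,0],[0,0,0],[0,0,0],[0,0,0]])

```text
time: 21.1
eef_pos: [0.5778, 0.114, 0.1042]
eef_rot: [-0.057, 0.998, -0.001, 0.001]
wrist_force: [-8.3, -2.0, 30.8]
gripper_width: 0.01
grip_force: 30.0
```

Run:
```python
from plant import *
from fit import *
s=sense(); print(s["eef_pos"],yaw_of(s)[0],s["wrist_force"],s["torque"])
S=get_image("scene")
# blue in scene: rows/cols extents near lock vs predicted head hull if home (head z .085..~.122)
p=s["eef_pos"]
for dz in (0,.004):
    q=np.array([proj(S,x) for x in boxpts(p[0],p[1],.112,.03,.01,.085+dz,.122+dz)]); print(q.min(0),q.max(0))
c=S["color"][155:200,360:395].astype(int); m=c[...,0]-c[...,1:].mean(-1)
ys,xs=np.where(m>25); print(ys.min()+155,ys.max()+155,xs.min()+360,xs.max()+360); print((m[0:40,8:30]).astype(int))
```

```text
[0.57782494 0.114023   0.10420708] -3.028521868197221 [-8.28491965 -1.95367735 30.84348374] [-0.41013003  1.80823034 -0.06133019]
[367.99372258 174.46430751] [379.95985625 191.93189709]
[368.10163296 173.4625546 ] [380.10244102 190.98382229]
180 199 363 383
[[ -8  -9  -9 -10  -9 -10 -10  -9 -11  -7  -9 -10  -9 -11  -9  -8  -8  -9
   -8  -5  -5  -1]
 [-10  -9  -9  -8  -9  -9 -10  -8  -8  -8  -8 -11 -12 -12 -12 -11  -8  -7
   -4  -3   0   2]
 [ -9 -11 -10 -11 -10  -9 -10 -11 -10  -9  -9 -10 -10 -10  -9  -8  -7  -6
   -2  -1   2  -2]
 [ -9  -8  -8 -10 -11 -10  -9 -10  -9 -11  -9 -11 -10 -10  -7  -5  -2   0
   -2  -2   0   1]
 [-10  -9  -9 -10 -10  -8  -9 -10 -10 -10 -10  -9 -10  -6  -5   0  -2  -7
   -8  -1   0  -1]
 [ -8  -9 -10  -9 -10  -9  -9 -10 -11  -9  -9  -8  -6  -4   0  -1 -11 -21
  -21 -13  -2   0]
 [ -5  -9  -9 -10  -9  -9 -11 -11  -8  -8  -6  -4  -2  -1   0  -2 -14 -29
  -29 -22 -14  -2]
 [ -4  -6  -5  -6  -9 -10 -12 -10  -8  -5  -5  -1   1  -1  -1  -3  -9 -15
  -18 -20 -21 -10]
 [  2   2  -3  -4  -8  -9  -8  -7  -4  -2  -1   0   0  -2  -2  -2  -4  -4
   -6 -14 -22 -16]
 [  0
[... 2178 characters left out ...]
1 -23 -37 -31 -20 -15 -18 -18
  -20 -19 -18 -19]
 [-20 -11  -9  -8  -9  -9  -7   7  33  40  12 -29 -51 -47 -32 -18 -14 -17
  -18 -19 -19 -18]
 [-31 -20 -13  -9  -9  -8  -4   9  34  35  14 -23 -51 -57 -39 -20 -12 -15
  -17 -18 -18 -19]
 [-47 -35 -24 -16 -10  -7  -4   5  18  21   4 -23 -46 -44 -27 -16 -14 -14
  -14 -15 -18 -18]
 [-43 -47 -39 -25 -16  -9  -4   0   5   2 -11 -28 -32 -22 -14 -11 -13 -13
  -14 -14 -15 -17]
 [-27 -41 -43 -39 -28 -14 -10  -6 -11 -13 -20 -21 -16 -12  -9 -10 -13 -13
  -13 -13 -14 -16]
 [-14 -24 -36 -42 -42 -29 -18 -17 -23 -23 -19 -13 -11  -7  -7 -10 -13 -14
  -12 -13 -13 -14]
 [ -8 -12 -22 -34 -45 -42 -35 -28 -24 -17 -12  -7  -6  -5  -1  -5 -12 -13
  -15 -13 -14 -14]]
```

The press is rigid at 31 N with z at 0.1042 against a predicted 0.1044, so the key is home. I ease the push and turn clockwise.

Emit:
play_rows(grip=[1,1,1,1,1,1,1,1], linear=[[0,0,-0.6],[0,0,-1.2],[0,0,-1.8],[0,0,-1.8],[0,0,-1.8],[0,0,-1.8],[0,0,-1.8],[0,0,-1.8]], dr=[[0,0,0],[0,0,0],[0,0,0.06],[0,0,0.12],[0,0,0.18],[0,0,0.24],[0,0,0.3],[0,0,0.36]])

```text
time: 21.82
eef_pos: [0.5778, 0.1135, 0.1043]
eef_rot: [0.125, 0.992, -0.0, 0.001]
wrist_force: [-3.4, -1.1, 18.6]
gripper_width: 0.0094
grip_force: 30.0
```

Run:
```python
from plant import *
from h import *
s=sense(); print(s["eef_pos"],yaw_of(s)[0],s["wrist_force"],s["torque"],s["joints"])
```

```text
[0.5777829  0.11354188 0.10431298] 2.891824451441547 [-3.39629271 -1.08403116 18.59739397] [-0.20714537  0.90395539  0.07687363] [ 0.28417958  0.64426469 -0.72252631  1.81342403  0.53890995  0.88888001
  0.6315569 ]
```

Emit:
play_rows(grip=[1,1,1,1,1,1,1,1], linear=[[0,0,-0.7],[0,0,-0.7],[0,0,-0.7],[0,0,-0.7],[0,0,-0.7],[0,0,-0.7],[0,0,-0.7],[0,0,-0.7]], dr=[[0,0,0.08],[0,0,0.16],[0,0,0.24],[0,0,0.32],[0,0,0.4],[0,0,0.48],[0,0,0.56],[0,0,0.64]])

```text
time: 22.48
eef_pos: [0.5773, 0.113, 0.1043]
eef_rot: [0.431, 0.902, -0.0, 0.001]
wrist_force: [-4.1, -0.7, 14.9]
gripper_width: 0.0101
grip_force: 30.0
```

Run:
```python
from plant import *
from h import *
s=sense(); print(s["eef_pos"],yaw_of(s)[0],s["wrist_force"],s["torque"],s["joints"])
```

```text
[0.57733435 0.11299483 0.10434858] 2.25075187479975 [-4.07398859 -0.71191892 14.86680495] [-0.29050086  0.71643934  0.09155195] [ 0.18206743  0.59598262 -0.57420152  1.82035339  0.42045203  0.84850925
  0.08320421]
```

Emit:
play_rows(grip=[1,1,1,1,1,1,1,1], linear=[[0,0,0],[0,0,0],[0,0,0],[0,0,0],[0,0,0],[0,0,0],[0,0,0],[0,0,0]], dr=[[0,0,0.08],[0,0,0.16],[0,0,0.24],[0,0,0.32],[0,0,0.4],[0,0,0.48],[0,0,0.54],[0,0,0.57]])

```text
time: 23.15
eef_pos: [0.5768, 0.1128, 0.1043]
eef_rot: [0.667, 0.745, -0.001, 0.0]
wrist_force: [-5.4, -1.6, 15.8]
gripper_width: 0.0101
grip_force: 30.0
```

Run:
```python
from plant import *
from h import *
s=sense(); print(s["eef_pos"],yaw_of(s)[0],s["wrist_force"],s["torque"],s["joints"])
```

```text
[0.57679801 0.11282047 0.10432281] 1.6820098542380433 [-5.43540742 -1.61879201 15.80520505] [-0.42131197  1.16166055  0.05212819] [ 0.08413735  0.56297986 -0.43950779  1.82733748  0.31751523  0.82175476
 -0.40343598]
```

Emit:
play_rows(grip=[1,1,1,1,1,1], linear=[[0,0,0],[0,0,0],[0,0,0],[0,0,0],[0,0,0],[0,0,0]], dr=[[0,0,0.03],[0,0,0.05],[0,0,0.07],[0,0,0.08],[0,0,0.08],[0,0,0.08]])

```text
time: 23.65
eef_pos: [0.5767, 0.1128, 0.1043]
eef_rot: [0.695, 0.719, -0.001, 0.0]
wrist_force: [-5.4, -1.5, 16.3]
gripper_width: 0.0099
grip_force: 30.0
```

Run:
```python
from plant import *
from lk import *
import lk
s=sense(); print(s["time"],s["eef_pos"],yaw_of(s)[0],s["wrist_force"],s["torque"],s["grip_force"],s["gripper_width"])
T,S=get_image("top"),get_image("scene")
f=lambda p:cyl(p[0],p[1],.012,.131,.143)
for im in(S,T):
    u=proj(im,(.563,.2735,.14)).astype(int); print(fit.fit([im],f,(.563,.2735),np.array([.006,.006]),[(u[0]-13,u[1]-13,26,26)],0))
```

```text
23.65 [0.5767334  0.112794   0.10432165] 1.6049657435440805 [-5.40195927 -1.49663366 16.27056735] [-0.33210318  1.19627532  0.11173251] 30.014635026454926 0.0098581473733309
(array([0.56307074, 0.27459428]), np.float64(6.94798757916505))
(array([0.56298144, 0.27208399]), np.float64(6.607346765413111))
```

Emit:
play_rows(grip=[1,1,1,1,1], linear=[[0,0,0],[0,0,0],[0,0,0],[0,0,0],[0,0,0]], dr=[[0,0,0.03],[0,0,0.06],[0,0,0.06],[0,0,0.06],[0,0,0.06]])

```text
time: 24.17
eef_pos: [0.5767, 0.1129, 0.1044]
eef_rot: [0.716, 0.698, -0.001, 0.001]
wrist_force: [-4.8, -1.3, 16.1]
gripper_width: 0.0096
grip_force: 30.1
```

Run:
```python
from plant import *
from h import *
s=sense(); print(s["time"],s["eef_pos"],yaw_of(s)[0],s["wrist_force"],s["torque"],s["grip_force"],s["gripper_width"])
```

```text
24.1667 [0.57669636 0.1128847  0.10437119] 1.5458563472457227 [-4.79821919 -1.32047396 16.06792932] [-0.31280572  1.18130402  0.3914128 ] 30.0636488199234 0.009626038560499843
```

The torque jumped from 0.11 to 0.39 N m, so the lock is on its stop. z is unchanged and the grip is 30 N.

```bash
python3 -c "
from plant import *
print(finish_job())"
```

```text
the job is handed in; nothing more can be done
None
```

I handed the job in at about 24 s, with no verdict returned: the 500 g weight stands free on the pan about 3–5 mm off centre by camera, and the blue key is fully home, turned to its stop and still held at 30 N.

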